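# Gauge a post hole with a depth rod

### The arm

A 6-joint arm with a two-finger parallel gripper is mounted at the origin on the work surface. World frame = base frame: x ahead of the robot, y to its left, z up, the work surface at z = 0. Lengths are in mm, angles in rad, forces in N, time in s.
With the tool pointing down it reaches from about 350 to 975 mm from the base axis. Payload 7.1 kg.
Tool frame: the origin (TCP) lies midway between the tips of the shut fingers; the grasp point (between the pads) lies pinch_z behind it (pinch_z is the distance from the TCP to the grasp point, in mm); z points along the fingers, y is the line along which they close (so a half turn about z gives the same grasp; the last joint's range is limited). The gripper opens to 88 mm and grips with 3 to 60 N. Pads are 20 mm wide; open, the fingers measure 115 mm over their backs; the gripper's body (75 mm by 178 mm) begins 61 mm behind the grasp point.
Start: joints at [1.273, 0.423, 1.63, -0, 1.089, -0.019], TCP at [171.97, 600.859, 222.675] pointing down, gripper open.
Joint ranges: [-3, 3], [-0.9, 2.11], [0.09, 2.58], [-1.31, 4.45], [0.11, 2.69], [-2.54, 2.54]. Speed limits (rad/s): [2.39, 2.39, 3.01, 3.14, 3.14, 3.14].

### API

Orientations are given as a rotation vector (axis times angle).
In Python, from workcell import get_obs, get_image, close_job, pinch_z gives the robot as it stands.
- The arm moves only by the tool jog_arm, never from a script. Its argument "commands" is a list of rows, each a list of 3 entries, a list of its own where there are three numbers: the gripper command: -1 is shut, 1 is fully open, values between are in proportion, then the shift along the tool's x, y, z as a fraction of full scale, then the turn, a rotation vector about the tool's x, y, z as a fraction of full scale. In form: [[gripper, [tx, ty, tz], [rx, ry, rz]], ...]. A call has 1 to 10 rows; each row shifts and turns the commanded pose from where the row before left it, along the tool's axes as they then stand; what a row does not reach is not made up. Full scale, the value 1, is 0.1 m for a shift and 45 degrees for a turn. A row lasts 1/10 s, in which the tool goes at most 50 mm and 8.59 degrees, less where a joint would pass 70% of its speed; a pose out of reach is approached as far as the arm can. A call with a number of a shift or a turn outside -1 to 1 is refused whole. A call with a gripper value outside its range is refused whole. The fingers move at their own pace and stop on an object; the grip force is fixed at half the most. Time passes only in rows, so rows that do not move let the fingers close. It gives the time, the measured TCP pose, the force, the opening and the grip force at its end, in the units of the state.
- get_obs(): the state, without advancing time (a new reading comes with each control period).
- get_image(name): name is "side" or "top" or "wrist"; returns a dict with "image" (384x512x3 uint8, blue, green, red), "z_map" (384x512 float32, mm along the optical axis (not along the pixel's ray), 0 where there is no reading), "intrinsics" (3x3 intrinsics, pixels), "eye" and "orientation" of the camera in the world; the wrist camera has in their place "mount" (4x4, takes a point from camera to tool coordinates, whose origin is the TCP and whose axes are the flange's). Camera axes: x right, y down, z forward; pixel columns grow to the right and rows downward; lengths in mm; the calibration is good to about 2 mm. The wrist camera is an equidistant fisheye: a pixel r from the principal point sees the ray r / f radians off the axis. A picture is of the moment at which its call begins: read the wrist's pose just before it.
- close_job(): hands the job in; it is judged then, once.
The state is a dict: "t": time; "qpos": joint angles; "qvel": joint speeds; "joint_torque": joint torques, N m; "ee_pos": TCP position; "orientation": TCP orientation; "ft_force": force on the tool from outside, world axes, zero at the start; "moment": the same for the moment, N m; "width": finger opening in mm; "grasp_force": force on a finger pad.
Only numpy, scipy, OpenCV 4.12 (cv2) and the standard library are available. Lean on these libraries where they do the work, as an engineer would, in place of code of your own. Each camera call takes 0.05 s, during which the arm holds its last target. There are 200 camera calls.

### The job

Take the orange-headed depth rod from its stand and slide it down the hole in the top of the flat-topped teal house, past the sprung balls that grip it, gently (never more than 20 N) until it is pressed against the bottom of the hole, and leave it standing there. Then read how much of the rod (head included) still sticks out above the house and move the slider on the stop rule to that same length, within 4 mm. Leave everything else on the table where it is.

Things in the scene. Friction and masses are not known exactly. Their poses are not given: they have to be found in the camera images.
- rod_center (a point): the loose steel depth rod, half-way up; 140 mm long, 120 g: 12 mm thick shaft, lowest 12 mm tapering to a 5 mm wide nose, uppermost 38 mm an orange grip head 20 mm thick with a 30 mm wide, 4 mm thick guard flange right below it. Black rings every 10 mm measured from the top, the one at 100 mm red. Its z axis points up the rod. It starts upright in one of the stand's three holes, nose 40 mm down
- rod_top (a point): centre of the top face of the rod's orange head, 70 mm above rod_center
- rod_tip (a point): the end of the rod's nose, 70 mm below rod_center
- stand: fixed wooden stand, 55 x 155 x 50 mm (long along its own y), with three 14 mm wide, 40 mm deep holes at y = -50, 0 and 50 mm: one has the rod, the others loose plain dowels, 12 mm thick, that reach 95 mm above the table. Origin at the centre of its underside
- house: fixed wooden house block, 56 x 76 x 75 mm (long along its own y), flat top, teal fronts; origin at the centre of its underside, on the table. It stands in a row, in any order, with two loose step-roofed houses (yellow with red roof, pink with green roof; 50 x 70 x 78 mm)
- hole_mouth (a point): centre of the mouth of the vertical hole, in the plane of the house's top, 75 mm above the table. 13.5 mm wide; depth unknown, between 25 and 65 mm, with a hard bottom. Two sprung balls 12 mm below the mouth grip the rod: pushing it past them and on down takes 4 to 8 N, and it does not sink by its own weight; at the bottom the force rises steeply
- rule: fixed aluminium stop rule lying on the table, 50 x 190 x 14 mm (long along its own y); origin at the centre of its underside. Ticks every 10 mm from y = -70 mm (the green zero tick) to y = +70 mm; the 50 mm tick is blue, the 100 mm tick red
- stop (a joint): position of the rule's slider, in m from the green zero tick: 0 to 0.14, growing along the rule's +y; pushed along with about 2 N it stays where it is left
- stop_grip (a point): centre of the slider's black grip, a block 28 mm (across the rule) x 20 mm (along it) x 40 mm high on the track (top 54 mm above the table), with a white pointer line in its middle that reads against the ticks; the point moves with the slider, 4 mm to the -x side of the rule's centre line
Mind the look-alikes: they are no part of the job. Leave any yellow look-alike of the rule alone.

How it is judged:
By the outcome, as a careful person would: the job done as asked, in the order asked, and still so for the second after the job is handed in, with the robot touching nothing.
It also fails if it takes over 51 s, if anything falls off the work surface, if the arm or the gripper's body presses on something with over 40 N, if the wrist force passes 120 N, or if a joint passes its speed limit or range.

## Working session

There is one attempt and no reset: what is moved stays moved. The work goes in short steps, Python scripts to look and compute and a tool call to move; the robot and the scene stay as the last step left them, time stands still between calls to the robot, and variables do not carry over. Pictures are saved under pics/ and viewed, at most 10 in all, crops included, and the job is handed in when it is done.

Besides the shell and the picture viewer there is one more tool, called after ">>>" as name([rows], argument=value, ...), one row to a line, values as JSON. jog_arm: Moves the arm, as the interface text tells. Its arguments: {"type":"object","properties":{"commands":{"type":"array","items":{"type":"array"}}},"required":["commands"]}

```bash
ls; mkdir -p pics; cat > h.py <<'E'
import numpy as np, cv2
from workcell import get_obs,get_image,close_job,pinch_z
from scipy.spatial.transform import Rotation as R
def rot(o):
    o=np.array(o,float)
    return o if o.shape==(3,3) else (R.from_rotvec(o).as_matrix() if o.size==3 else R.from_quat(o).as_matrix())
def grab(n):
    d=get_image(n); np.savez('pics/%s.npz'%n,**{k:np.array(v) for k,v in d.items()}); return d
def pt(d,u,v,z=None,plane=None):
    K=np.array(d['intrinsics']);r=np.array([(u-K[0,2])/K[0,0],(v-K[1,2])/K[1,1],1.])
    M=rot(d['orientation']);e=np.array(d['eye'])
    if plane is not None:
        w=M@r;return e+w*(plane-e[2])/w[2]
    if z is None: z=d['z_map'][int(v),int(u)]
    return e+M@(r*z)
E
python3 - <<'E'
from h import *
o=get_obs();print(o,pinch_z)
for n in('top','side'):
    d=grab(n);cv2.imwrite(f'pics/{n}.png',d['image']);print(n,d['eye'],d['orientation'],d['intrinsics'])
a=cv2.imread('pics/top.png');b=cv2.imread('pics/side.png')
cv2.imwrite('pics/top1.png',cv2.resize(a,(800,600),interpolation=cv2.INTER_CUBIC));cv2.imwrite('pics/side1.png',cv2.resize(b,(800,600),interpolation=cv2.INTER_CUBIC))
E
```

```text
pics
{'t': 0.0, 'qpos': array([ 1.27303308e+00,  4.23810505e-01,  1.63071283e+00, -2.92467358e-05,
        1.08860198e+00, -1.90004020e-02]), 'qvel': array([ 1.21680215e-03, -1.25913656e-04, -7.13667977e-05, -2.61610793e-04,
       -1.41639468e-03,  2.16632114e-05]), 'joint_torque': array([-3.21849388e-03, -5.44614995e+01, -2.73667341e+01,  6.41892012e-02,
        2.29530578e-02, -1.53986175e-04]), 'ee_pos': array([171.79459971, 600.33131411, 221.91167474]), 'orientation': array([-4.36411954e-01, -3.11091389e+00,  2.38361276e-03]), 'ft_force': array([ 0.10603186, -0.45911035, -0.41282395]), 'moment': array([-0.01381829, -0.00734247, -0.01268316]), 'grasp_force': 0.0, 'width': 87.48892703539624} 18.700000000000003
top [265.29293159  77.28464794 974.30044482] [-2.13000039  2.1107676  -0.21637072] [[416.01657165   0.         256.69114984]
 [  0.         416.01657165 193.74310312]
 [  0.           0.           1.        ]]
side [ -49.64334688 -584.15880176  711.86791423] [-2.10312809  0.69927731 -0.35632125] [[423.57644873   0.         255.28497363]
 [  0.         423.57644873 184.7687839 ]
 [  0.           0.           1.        ]]
```

View pics/top1.png

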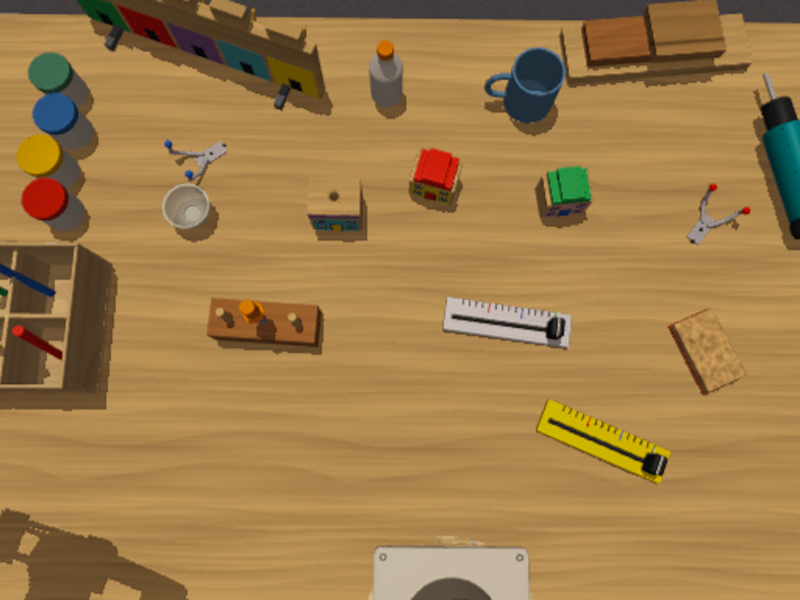

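View pics/side1.png

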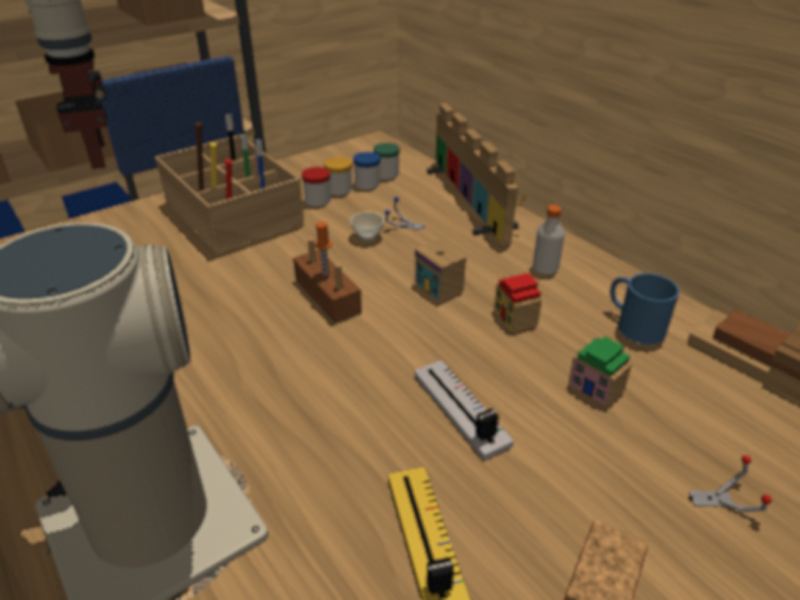

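The top view shows the rod's orange head at about (251,311), in the middle-left hole of the stand. The teal flat-topped house has its hole at (334,197), and the silver rule has its slider at (556,328). Look-alikes: the yellow rule at (603,440), which the task says to leave alone, the orange-capped bottle at (386,75), which isn't a rod, and the red- and green-roofed houses. I'll confirm with an enlarged crop.

```bash
python3 - <<'E'
from h import *
a=cv2.imread('pics/top.png')
f=lambda x0,y0,w,h:cv2.resize(a[y0:y0+h,x0:x0+w],(400*1,300),interpolation=cv2.INTER_CUBIC)
A=cv2.resize(a[110:230,130:240],None,fx=5,fy=5,interpolation=cv2.INTER_CUBIC)
B=cv2.resize(a[180:230,275:375],None,fx=5,fy=5,interpolation=cv2.INTER_CUBIC)
cv2.imwrite('pics/c1.png',A)
cv2.imwrite('pics/c2.png',cv2.resize(a[180:230,275:375],None,fx=8,fy=8,interpolation=cv2.INTER_CUBIC))
E
```

```text
(no output)
```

View pics/c1.png

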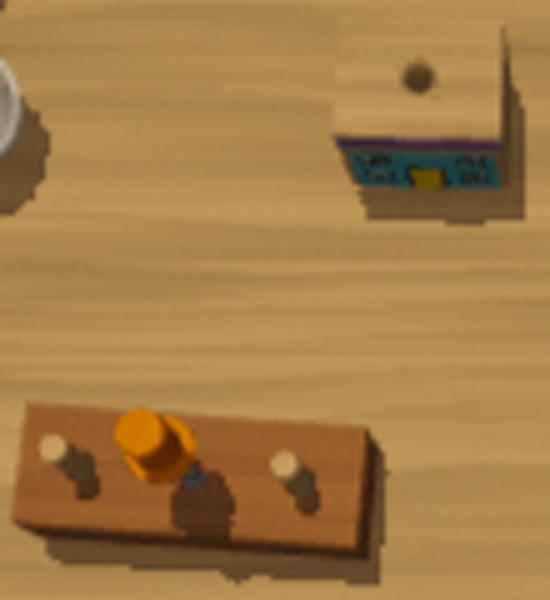

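View pics/c2.png

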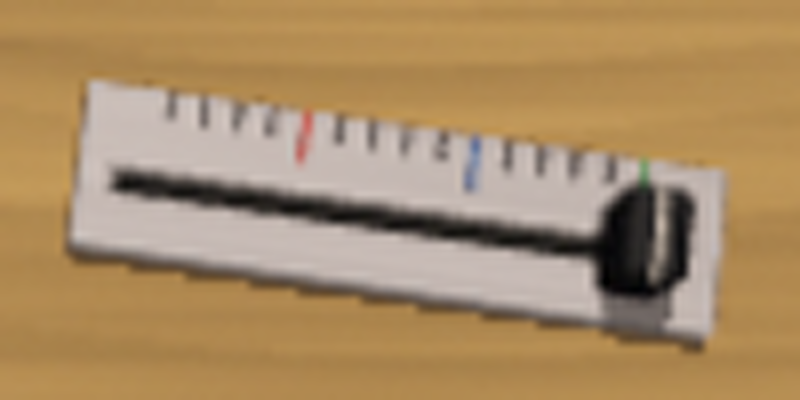

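The crops confirm all three. The rod head centre is at about (158,196) in the raw image and the hole at (213.5,125). On the silver rule, the slider sits at the green tick and the scale grows to the left.

```bash
python3 - <<'E'
from h import *
z=np.load('pics/top.npz');d={k:z[k] for k in z}
P=lambda x,y,s,x0,y0,pl:pt(d,x0+(x+.5)/s-.5,y0+(y+.5)/s-.5,plane=pl).round(1)
c=lambda x,y,pl:P(x,y,5,130,110,pl); r=lambda x,y,pl:P(x,y,8,275,180,pl)
print('rodtop',c(140,432,150),'flange',c(160,449,108),'dowels',c(53,450,95),c(285,465,95))
print('stand',[c(*q,50) for q in((25,403),(368,430),(360,553),(15,520))])
print('hole',c(418,77,75),'house',[c(*q,75) for q in((335,18),(503,20),(503,143),(333,137))])
q=[r(*q,14) for q in((90,80),(722,172),(708,335),(75,247))]
print('rule',q,np.mean(q,0)); print('green',r(645,172,14),'red',r(305,135,14),'blue',r(473,163,14)); print('grip',r(660,237,54))
# depth checks
for n,u,v in(('head',158,196),('house',205,125),('rule',300,199),('grip',357,208)):print(n,pt(d,u,v).round(1))
s=np.load('pics/side.npz');d={k:s[k] for k in s}
print('side rodtop',pt(d,322/1.5625,224/1.5625,plane=150).round(1),'hole',pt(d,440/1.5625,252/1.5625,plane=75).round(1))
o=get_obs();M=rot(o['orientation']);print('tool axes',M.round(4).tolist())
E
```

```text
rodtop [423.5 272.6 150. ] flange [424.3 273.7 108. ] dowels [425.9 322.4  95. ] [420.3 222.7  95. ]
stand [array([455.6, 349. ,  50. ]), array([444.6, 193.3,  50. ]), array([388.6, 195. ,  50. ]), array([402. , 349.9,  50. ])]
hole [603.8 172.9  75. ] house [array([631.9, 211.8,  75. ]), array([631.8, 134.8,  75. ]), array([572.7, 133.6,  75. ]), array([574.8, 210.6,  75. ])]
rule [array([468. ,   3.6,  14. ]), array([ 442.2, -182. ,   14. ]), array([ 394. , -175.9,   14. ]), array([418.1,   8.2,  14. ])] [430.575 -86.525  14.   ]
green [ 442.  -159.4   14. ] red [452.1 -59.6  14. ] blue [ 444.2 -108.9   14. ]
grip [ 416.2 -153.    54. ]
head [423.9 272.3 147.9]
house [604.3 191.8  73.3]
rule [446.  -29.8  12.6]
grip [ 418.9 -153.1   53.7]
side rodtop [425.7 271.4 150. ] hole [606.  173.6  75. ]
tool axes [[-0.9614, 0.2752, -0.0004], [0.2752, 0.9614, -0.0013], [0.0, -0.0014, -1.0]]
```

>>> jog_arm([
  [1,[0,0,-0.4],[0,0,-0.1775]],
  [1,[0,0,-0.4],[0,0,-0.1775]],
  [1,[-0.27,-0.35,0],[0,0,0]],
  [1,[-0.27,-0.35,0],[0,0,0]],
  [1,[-0.27,-0.35,0],[0,0,0]],
  [1,[-0.27,-0.35,0],[0,0,0]],
  [1,[-0.27,-0.35,0],[0,0,0]],
  [1,[-0.27,-0.35,0],[0,0,0]],
  [1,[-0.2,-0.25,0],[0,0,0]],
  [1,[-0.1,-0.1,0],[0,0,0]],
])

```text
t: 1.1
ee_pos: [365.0, 353.7, 302.5]
orientation: [-0.004, -3.141, 0.001]
ft_force: [-0.4, 0.1, -0.9]
width: 87.8
grasp_force: 0.0
```

>>> jog_arm([
  [1,[-0.2,-0.27,0.2],[0,0,0]],
  [1,[-0.2,-0.27,0.3],[0,0,0]],
  [1,[-0.15,-0.2,0.3],[0,0,0]],
  [1,[-0.04,-0.07,0.1],[0,0,0]],
  [1,[0,0,0],[0,0,0]],
  [1,[0,0,0],[0,0,0]],
])

```text
t: 1.7
ee_pos: [423.1, 276.0, 213.4]
orientation: [-0.0, 3.141, 0.001]
ft_force: [0.4, 0.2, 0.9]
width: 87.7
grasp_force: 0.0
```

```bash
python3 - <<'E'
from h import *
o=get_obs();d=grab('wrist');print(o['ee_pos'],o['orientation'],d['mount'],d['intrinsics'])
cv2.imwrite('pics/w1.png',cv2.resize(d['image'],(800,600)))
np.savez('pics/w1o.npz',p=o['ee_pos'],r=o['orientation'])
E
```

```text
[423.07851858 275.99223098 213.44222793] [-2.72148879e-04  3.14112429e+00  1.25517839e-03] [[-8.97677983e-04 -9.56778329e-01 -2.90816820e-01  7.93654757e+01]
 [ 9.99999585e-01 -9.04616682e-04 -1.10584981e-04 -1.19583070e+00]
 [-1.57272433e-04 -2.90816798e-01  9.56778744e-01 -1.61911319e+02]
 [ 0.00000000e+00  0.00000000e+00  0.00000000e+00  1.00000000e+00]] [[297.31863964   0.         255.52947108]
 [  0.         297.31863964 190.17365513]
 [  0.           0.           1.        ]]
```

View pics/w1.png

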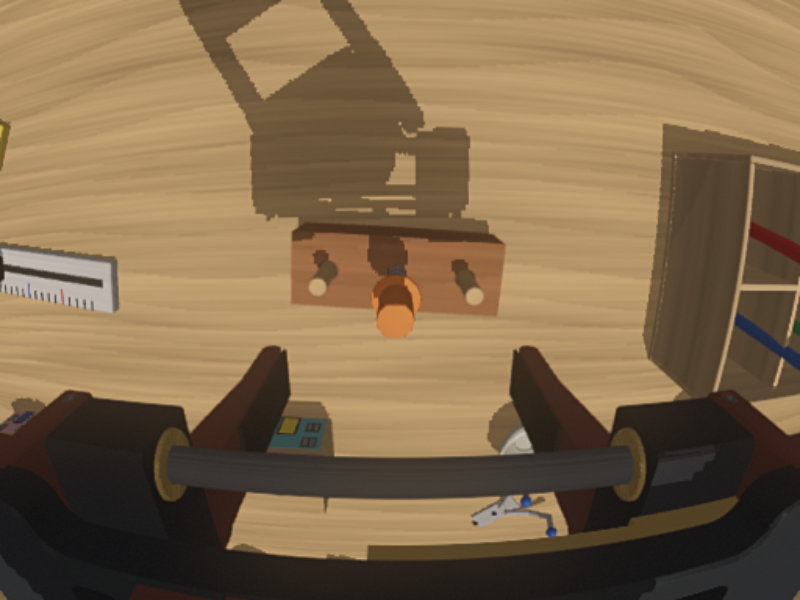

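The wrist view shows the rod head top at (396,321), between the fingers, and the dowels clear on both sides.

```bash
cat >> h.py <<'E'
def wpt(d,p,ro,u,v,plane):
    K=np.array(d['intrinsics']);x=np.array([u-K[0,2],v-K[1,2]]);r=np.hypot(*x);th=r/K[0,0]
    ray=np.array([*(x/r*np.sin(th)),np.cos(th)]);m=np.array(d['mount']);M=rot(ro)
    e=p+M@m[:3,3];w=M@m[:3,:3]@ray
    return (e+w*(plane-e[2])/w[2]).round(1)
E
python3 - <<'E'
from h import *
z=np.load('pics/wrist.npz');d={k:z[k] for k in z};q=np.load('pics/w1o.npz')
f=lambda x,y,pl:wpt(d,q['p'],q['r'],(x+.5)*.64-.5,(y+.5)*.64-.5,pl)
print(f(396,321,150),f(318,287,95),f(474,296,95))
E
```

```text
[424.9 273.  150. ] [422.  223.3  95. ] [428.1 322.2  95. ]
```

>>> jog_arm([
  [1,[-0.015,-0.03,0.2],[0,0,0]],
  [1,[0,0,0.3],[0,0,0]],
  [1,[0,0,0.3],[0,0,0]],
  [1,[0,0,0.14],[0,0,0]],
  [1,[0,0,0],[0,0,0]],
  [1,[0,0,0],[0,0,0]],
  [1,[0,0,0],[0,0,0]],
])

```text
t: 2.45
ee_pos: [425.3, 273.0, 120.2]
orientation: [-0.001, 3.139, 0.002]
ft_force: [0.1, 0.2, -0.2]
width: 87.9
grasp_force: 0.0
```

Close on the head.

>>> jog_arm([
  [-1,[0,0,0],[0,0,0]],
  [-1,[0,0,0],[0,0,0]],
  [-1,[0,0,0],[0,0,0]],
  [-1,[0,0,0],[0,0,0]],
  [-1,[0,0,0],[0,0,0]],
  [-1,[0,0,0],[0,0,0]],
  [-1,[0,0,0],[0,0,0]],
  [-1,[0,0,0],[0,0,0]],
])

```text
t: 3.25
ee_pos: [424.5, 271.8, 118.6]
orientation: [0.0, -3.142, 0.0]
ft_force: [0.1, 0.1, -0.1]
width: 27.6
grasp_force: 0.0
```

>>> jog_arm([
  [-1,[0,0,0],[0,0,0]],
  [-1,[0,0,0],[0,0,0]],
  [-1,[0,0,0],[0,0,0]],
  [-1,[0,0,0],[0,0,0]],
])

```text
t: 3.65
ee_pos: [424.6, 272.0, 118.7]
orientation: [0.0, 3.141, 0.0]
ft_force: [-0.2, 1.4, -1.2]
width: 19.5
grasp_force: 30.0
```

>>> jog_arm([
  [-1,[0,0,-0.08],[0,0,0]],
  [-1,[0,0,-0.15],[0,0,0]],
  [-1,[0,0,-0.2],[0,0,0]],
  [-1,[0,0,-0.2],[0,0,0]],
  [-1,[0,0,-0.2],[0,0,0]],
  [-1,[0,0,-0.12],[0,0,0]],
  [-1,[0,0,0],[0,0,0]],
  [-1,[0,0,0],[0,0,0]],
])

```text
t: 4.45
ee_pos: [424.2, 271.6, 213.4]
orientation: [0.0, -3.141, 0.0]
ft_force: [0.0, -0.4, -1.6]
width: 19.5
grasp_force: 30.0
```

>>> jog_arm([
  [-1,[-0.2,-0.11,0],[0,0,0]],
  [-1,[-0.3,-0.165,0],[0,0,0]],
  [-1,[-0.35,-0.192,0],[0,0,0]],
  [-1,[-0.35,-0.193,0],[0,0,0]],
  [-1,[-0.3,-0.165,0],[0,0,0]],
  [-1,[-0.2,-0.11,0],[0,0,0]],
  [-1,[-0.1,-0.055,0.1],[0,0,0]],
  [-1,[0,0,0.1],[0,0,0]],
  [-1,[0,0,0],[0,0,0]],
  [-1,[0,0,0],[0,0,0]],
])

```text
t: 5.45
ee_pos: [602.8, 173.4, 192.6]
orientation: [0.002, -3.139, 0.001]
ft_force: [-0.9, 0.2, -1.7]
width: 19.3
grasp_force: 30.0
```

```bash
python3 - <<'E'
from h import *
o=get_obs();d=grab('wrist');print(o['ee_pos'],o['orientation'])
np.savez('pics/w2o.npz',p=o['ee_pos'],r=o['orientation'])
t=grab('side')
K=lambda im,u,v,w,h,s:cv2.resize(im[v:v+h,u:u+w],None,fx=s,fy=s,interpolation=cv2.INTER_CUBIC)
A=K(d['image'],190,110,130,130,4)
# side crop around hole
u,v=int(440/1.5625),int(252/1.5625)
B=K(t['image'],u-30,v-65,65,130,4);print('side off',u-30,v-65)
cv2.imwrite('pics/w2.png',np.hstack([A,B]))
E
```

```text
[602.8240139  173.40530575 192.5651416 ] [ 1.51886475e-03 -3.13899960e+00  7.67350755e-04]
side off 251 96
```

View pics/w2.png

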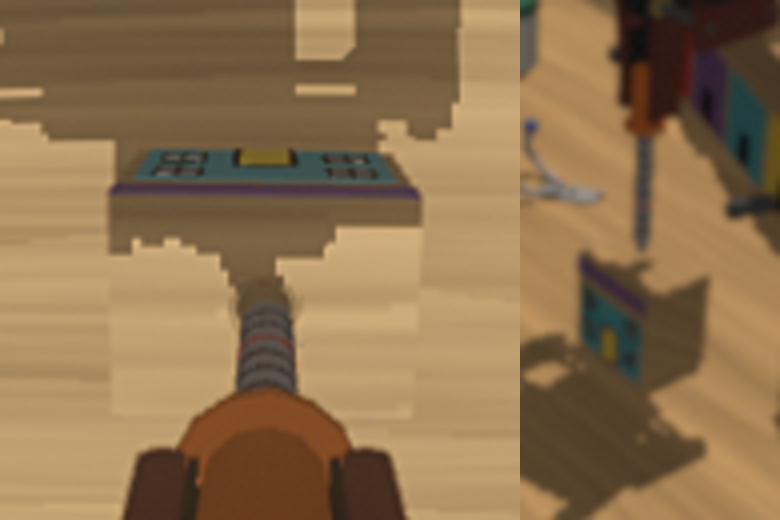

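The wrist crop shows the rod nose over the dark hole at about (265,295). The house-top corners are at (110,190), (420,195), (108,415) and (413,415).

```bash
python3 - <<'E'
from h import *
z=np.load('pics/wrist.npz');d={k:z[k] for k in z};q=np.load('pics/w2o.npz')
f=lambda x,y,pl:wpt(d,q['p'],q['r'],190+(x+.5)/4-.5,110+(y+.5)/4-.5,pl)
c=[f(*k,75) for k in((110,190),(420,195),(413,415),(108,415))];print(c,np.mean(c,0))
M=rot(q['r']);print('tip expect',q['p']+M@[0,0,108.7])
# project tip & hole candidates into crop
m=np.array(d['mount']);K=d['intrinsics']
def pr(X):
    c=np.linalg.inv(m)@np.r_[M.T@(np.array(X)-q['p']),1];r=np.hypot(c[0],c[1]);th=np.arctan2(r,c[2])
    u=K[0,2]+K[0,0]*th*c[0]/r;v=K[1,2]+K[0,0]*th*c[1]/r;return ((u-190+.5)*4-.5).round(),((v-110+.5)*4-.5).round()
print('tip px',pr(q['p']+M@[0,0,108.7]),'hole ',pr([603.8,172.9,75]),pr([606,173,75]),pr([602,173,75]))
e=cv2.resize(d['image'][165:200,235:275],None,fx=14,fy=14,interpolation=cv2.INTER_CUBIC)
e=cv2.convertScaleAbs(e,alpha=1.8);cv2.imwrite('pics/w3.png',e)
E
```

```text
[array([575. , 135.3,  75. ]), array([576.2, 209.7,  75. ]), array([632.7, 210. ,  75. ]), array([632.7, 132.7,  75. ])] [604.15  171.925  75.   ]
tip expect [602.5422253  173.35202452  83.86551991]
tip px (np.float64(269.0), np.float64(311.0)) hole  (np.float64(267.0), np.float64(305.0)) (np.float64(267.0), np.float64(314.0)) (np.float64(267.0), np.float64(298.0))
```

View pics/w3.png

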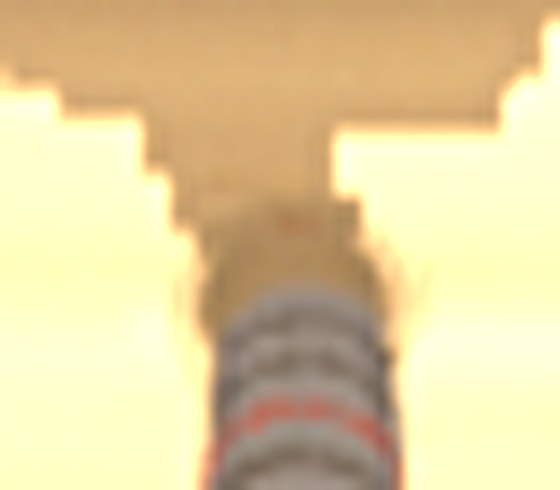

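The enlarged crop shows the hole's near rim at y≈200 and its sides at x≈205 and 380, so its centre is x≈292. The shaft is centred at about x≈301.

```bash
python3 - <<'E'
from h import *
z=np.load('pics/wrist.npz');d={k:z[k] for k in z};q=np.load('pics/w2o.npz')
f=lambda x,y,pl:wpt(d,q['p'],q['r'],235+(x+.5)/14-.5,165+(y+.5)/14-.5,pl)
print(f(292,200,75),f(205,290,75),f(380,290,75), 'shaft',f(301,350,108.7),f(301,410,192.6+31.3-100))
print(get_obs()['ee_pos'])
E
```

```text
[596.6 172.   75. ] [603.1 165.9  75. ] [603.1 178.1  75. ] shaft [597.4 172.6 108.7] [596.5 172.6 123.9]
[603.71900643 173.58781311 193.75032437]
```

>>> jog_arm([
  [-1,[0,-0.005,0.02],[0,0,0]],
  [-1,[0,0,0.02],[0,0,0]],
  [-1,[0,0,0.02],[0,0,0]],
  [-1,[0,0,0.02],[0,0,0]],
  [-1,[0,0,0.02],[0,0,0]],
  [-1,[0,0,0.02],[0,0,0]],
  [-1,[0,0,0.02],[0,0,0]],
  [-1,[0,0,0.02],[0,0,0]],
  [-1,[0,0,0],[0,0,0]],
  [-1,[0,0,0],[0,0,0]],
])

```text
t: 6.55
ee_pos: [604.5, 172.4, 177.6]
orientation: [0.0, -3.141, 0.0]
ft_force: [-0.2, 0.4, -1.4]
width: 19.3
grasp_force: 30.0
```

>>> jog_arm([
  [-1,[0,0,0.01],[0,0,0]],
  [-1,[0,0,0.01],[0,0,0]],
  [-1,[0,0,0.01],[0,0,0]],
  [-1,[0,0,0.01],[0,0,0]],
  [-1,[0,0,0.01],[0,0,0]],
  [-1,[0,0,0.01],[0,0,0]],
  [-1,[0,0,0.01],[0,0,0]],
  [-1,[0,0,0],[0,0,0]],
])

```text
t: 7.35
ee_pos: [604.4, 172.3, 170.5]
orientation: [0.0, -3.141, 0.0]
ft_force: [0.3, -0.5, -1.6]
width: 19.5
grasp_force: 30.0
```

>>> jog_arm([
  [-1,[0,0,0.01],[0,0,0]],
  [-1,[0,0,0.01],[0,0,0]],
  [-1,[0,0,0.01],[0,0,0]],
  [-1,[0,0,0.01],[0,0,0]],
  [-1,[0,0,0.01],[0,0,0]],
  [-1,[0,0,0.01],[0,0,0]],
  [-1,[0,0,0.01],[0,0,0]],
  [-1,[0,0,0],[0,0,0]],
])

```text
t: 8.15
ee_pos: [604.4, 172.4, 163.5]
orientation: [0.0, -3.141, 0.0]
ft_force: [-0.1, 0.2, -0.8]
width: 19.3
grasp_force: 30.0
```

>>> jog_arm([
  [-1,[0,0,0.01],[0,0,0]],
  [-1,[0,0,0.01],[0,0,0]],
  [-1,[0,0,0.01],[0,0,0]],
  [-1,[0,0,0.01],[0,0,0]],
])

```text
t: 8.55
ee_pos: [604.9, 172.5, 160.2]
orientation: [-0.0, 3.141, 0.0]
ft_force: [-0.5, 0.7, 3.7]
width: 19.4
grasp_force: 30.0
```

```bash
python3 - <<'E'
from h import *
z=np.load('pics/top.npz');d={k:z[k] for k in z}
for v in range(121,131):print([int(pt(d,u,v)[2]) for u in range(208,220)])
E
```

```text
[77, 71, 74, 70, 76, 75, 75, 75, 74, 75, 75, 71]
[73, 71, 71, 74, 72, 71, 71, 74, 76, 75, 71, 73]
[71, 72, 71, 74, 69, 70, 68, 72, 71, 75, 76, 74]
[73, 72, 73, 70, 66, 66, 65, 64, 72, 74, 77, 74]
[75, -3, 72, 64, 59, 58, 55, 58, 63, 73, 71, 73]
[76, 73, 71, 60, 54, 53, 47, 51, 70, 74, 75, 72]
[75, 75, 73, 59, 49, 46, 42, 43, 72, 73, 75, 73]
[76, 73, 71, 74, 71, 40, 74, 72, 72, 0, 74, 75]
[77, 71, 73, 72, 75, 76, 75, 78, 75, 74, 74, 76]
[73, 73, 76, 75, 75, 71, 74, 73, 74, 73, 73, 73]
```

>>> jog_arm([
  [-1,[0,0,0.007],[0,0,0]],
  [-1,[0,0,0.006],[0,0,0]],
  [-1,[0,0,0.006],[0,0,0]],
  [-1,[0,0,0],[0,0,0]],
])

```text
t: 8.95
ee_pos: [604.2, 172.3, 157.2]
orientation: [0.0, -3.141, 0.0]
ft_force: [0.3, -0.4, -2.1]
width: 19.5
grasp_force: 30.0
```

>>> jog_arm([
  [-1,[0,0,0.01],[0,0,0]],
  [-1,[0,0,0.01],[0,0,0]],
  [-1,[0,0,0.01],[0,0,0]],
  [-1,[0,0,0.01],[0,0,0]],
  [-1,[0,0,0.01],[0,0,0]],
])

```text
t: 9.45
ee_pos: [604.5, 172.4, 152.7]
orientation: [-0.0, 3.141, -0.0]
ft_force: [0.8, -0.4, 2.2]
width: 19.5
grasp_force: 30.0
```

>>> jog_arm([
  [-1,[0,0,0.006],[0,0,0]],
  [-1,[0,0,0.006],[0,0,0]],
  [-1,[0,0,0.006],[0,0,0]],
])

```text
t: 9.75
ee_pos: [604.5, 172.4, 151.0]
orientation: [-0.0, 3.141, 0.0]
ft_force: [0.5, 0.0, 2.3]
width: 19.5
grasp_force: 30.0
```

>>> jog_arm([
  [-1,[0,0,0.006],[0,0,0]],
  [-1,[0,0,0.006],[0,0,0]],
  [-1,[0,0,0.006],[0,0,0]],
])

```text
t: 10.05
ee_pos: [604.5, 172.4, 149.2]
orientation: [-0.0, 3.141, 0.0]
ft_force: [-0.4, -0.2, 2.7]
width: 19.8
grasp_force: 30.0
```

>>> jog_arm([
  [-1,[0,0,0.006],[0,0,0]],
  [-1,[0,0,0.006],[0,0,0]],
  [-1,[0,0,0.006],[0,0,0]],
])

```text
t: 10.35
ee_pos: [604.5, 172.4, 147.4]
orientation: [-0.0, 3.141, 0.0]
ft_force: [-0.3, 0.1, 0.7]
width: 19.7
grasp_force: 30.0
```

>>> jog_arm([
  [-1,[0,0,0.006],[0,0,0]],
  [-1,[0,0,0.006],[0,0,0]],
  [-1,[0,0,0.006],[0,0,0]],
])

```text
t: 10.65
ee_pos: [604.5, 172.4, 145.5]
orientation: [-0.0, 3.142, -0.0]
ft_force: [-0.2, 0.6, 1.3]
width: 19.7
grasp_force: 30.0
```

>>> jog_arm([
  [-1,[0,0,0.006],[0,0,0]],
  [-1,[0,0,0.006],[0,0,0]],
  [-1,[0,0,0.006],[0,0,0]],
])

```text
t: 10.95
ee_pos: [604.5, 172.3, 143.6]
orientation: [0.0, -3.141, 0.0]
ft_force: [-0.1, -0.7, 1.7]
width: 19.5
grasp_force: 30.0
```

>>> jog_arm([
  [-1,[0,0,0.006],[0,0,0]],
  [-1,[0,0,0.006],[0,0,0]],
  [-1,[0,0,0.006],[0,0,0]],
])

```text
t: 11.25
ee_pos: [604.6, 172.4, 142.1]
orientation: [-0.0, 3.141, 0.0]
ft_force: [0.1, 0.3, 0.4]
width: 19.7
grasp_force: 30.0
```

>>> jog_arm([
  [-1,[0,0,0.006],[0,0,0]],
  [-1,[0,0,0.006],[0,0,0]],
  [-1,[0,0,0.006],[0,0,0]],
])

```text
t: 11.55
ee_pos: [604.5, 172.4, 140.1]
orientation: [0.0, -3.142, 0.0]
ft_force: [-0.6, -0.6, 2.9]
width: 19.5
grasp_force: 30.0
```

>>> jog_arm([
  [-1,[0,0,0.006],[0,0,0]],
  [-1,[0,0,0.006],[0,0,0]],
  [-1,[0,0,0.006],[0,0,0]],
])

```text
t: 11.85
ee_pos: [604.5, 172.4, 138.3]
orientation: [0.0, -3.142, -0.0]
ft_force: [1.7, -0.2, 0.5]
width: 19.5
grasp_force: 30.0
```

>>> jog_arm([
  [-1,[0,0,0.006],[0,0,0]],
  [-1,[0,0,0.006],[0,0,0]],
  [-1,[0,0,0.006],[0,0,0]],
])

```text
t: 12.15
ee_pos: [604.5, 172.4, 136.6]
orientation: [-0.0, 3.142, -0.0]
ft_force: [-0.1, -0.7, 2.8]
width: 19.3
grasp_force: 30.0
```

>>> jog_arm([
  [-1,[0,0,0.006],[0,0,0]],
  [-1,[0,0,0.006],[0,0,0]],
  [-1,[0,0,0.006],[0,0,0]],
])

```text
t: 12.45
ee_pos: [604.6, 172.4, 134.9]
orientation: [-0.0, 3.141, 0.0]
ft_force: [-0.1, -1.6, 5.2]
width: 19.5
grasp_force: 30.0
```

>>> jog_arm([
  [-1,[0,0,0.005],[0,0,0]],
  [-1,[0,0,0.004],[0,0,0]],
])

```text
t: 12.65
ee_pos: [605.0, 172.4, 134.8]
orientation: [-0.0, 3.14, 0.0]
ft_force: [-0.3, -1.0, 9.7]
width: 19.5
grasp_force: 30.0
```

>>> jog_arm([
  [-1,[0,0,0.004],[0,0,0]],
  [-1,[0,0,0.002],[0,0,0]],
  [-1,[0,0,0],[0,0,0]],
])

```text
t: 12.95
ee_pos: [605.2, 172.4, 134.8]
orientation: [-0.0, 3.14, 0.0]
ft_force: [-1.1, -2.0, 10.9]
width: 19.2
grasp_force: 30.0
```

>>> jog_arm([
  [-1,[0,0,-0.008],[0,0,0]],
  [-1,[0,0,0],[0,0,0]],
  [0.2,[0,0,0],[0,0,0]],
  [0.2,[0,0,0],[0,0,0]],
  [0.2,[0,0,0],[0,0,0]],
  [0.2,[0,0,0],[0,0,0]],
  [0.2,[0,0,0],[0,0,0]],
])

```text
t: 13.65
ee_pos: [604.3, 172.3, 133.8]
orientation: [-0.0, -3.141, 0.0]
ft_force: [0.2, -0.2, -0.7]
width: 52.5
grasp_force: 0.0
```

>>> jog_arm([
  [0.2,[0,0,-0.2],[0,0,0]],
  [0.2,[0,0,-0.35],[0,0,0]],
  [0.2,[0,0,-0.35],[0,0,0]],
  [0.2,[0.1,-0.17,-0.1],[0,0,0]],
  [0.2,[0.22,-0.38,0],[0,0,0]],
  [0.2,[0.22,-0.38,0],[0,0,0]],
  [0.2,[0.22,-0.38,0],[0,0,0]],
  [0.2,[0.22,-0.38,0],[0,0,0]],
  [0.2,[0.22,-0.38,0],[0,0,0]],
  [0.2,[0.22,-0.38,0],[0,0,0]],
])

```text
t: 14.65
ee_pos: [461.4, -73.9, 234.2]
orientation: [-0.001, 3.141, -0.0]
ft_force: [1.1, 0.4, -0.6]
width: 52.7
grasp_force: 0.0
```

>>> jog_arm([
  [0.2,[0.2,-0.35,0.2],[0,0,0]],
  [0.2,[0.13,-0.25,0.2],[0,0,0]],
  [0.2,[0.1,-0.1,0.2],[0,0,0]],
  [0.2,[0,0,0.2],[0,0,0.17]],
  [0.2,[0,0,0],[0,0,0]],
  [0.2,[0,0,0],[0,0,0]],
])

```text
t: 15.25
ee_pos: [419.6, -142.6, 154.3]
orientation: [-0.205, -3.134, -0.0]
ft_force: [0.4, 0.6, -0.3]
width: 52.7
grasp_force: 0.0
```

```bash
python3 - <<'E'
from h import *
o=get_obs();d=grab('wrist');print(o['t'],o['ee_pos'],o['orientation'],o['ft_force'])
np.savez('pics/w4o.npz',p=o['ee_pos'],r=o['orientation'])
t=grab('side');p=grab('top')
M=rot(t['orientation']);K=t['intrinsics']
def pr(t,X):
    c=rot(t['orientation']).T@(np.array(X)-t['eye']);K=t['intrinsics'];return np.array([K[0,0]*c[0]/c[2]+K[0,2],K[1,1]*c[1]/c[2]+K[1,2]])
print('side proj top',pr(t,[604.4,172.4,166]),'mouth',pr(t,[604.4,172.4,75]));print('top proj',pr(p,[604.4,172.4,166]))
u,v=pr(t,[604.4,172.4,120]).astype(int)
A=cv2.resize(t['image'][v-50:v+50,u-25:u+25],None,fx=6,fy=6,interpolation=cv2.INTER_CUBIC);print('side off',u-25,v-50)
B=cv2.resize(d['image'][120:240,200:296],None,fx=5,fy=5,interpolation=cv2.INTER_CUBIC)
cv2.imwrite('pics/w4.png',np.hstack([A,B]))
E
```

```text
15.25 [ 419.60117455 -142.6117124   154.29580748] [-2.04606637e-01 -3.13446437e+00 -2.76231565e-04] [ 0.42138939  0.59752726 -0.32245633]
side proj top [282.60012269 132.81705832] mouth [281.43411354 161.64883224]
top proj [209.26105688 108.95404926]
side off 256 97
```

View pics/w4.png

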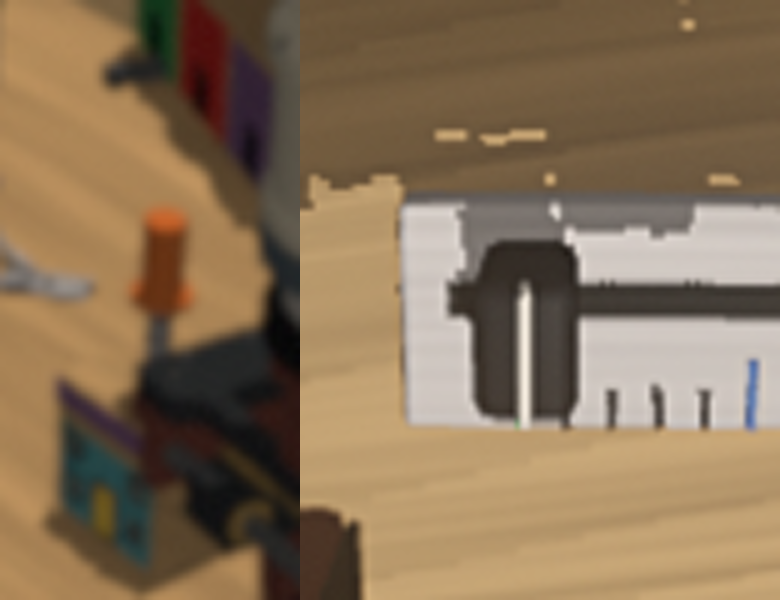

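The left half shows the rod standing in the house, with its top at about (165,220). The right half shows the slider's white pointer (x≈223 in its crop) at the green zero tick, with the rule square to the tool. Next I'll get the slider position and check the rod height by depth.

```bash
python3 - <<'E'
from h import *
z=np.load('pics/wrist.npz');d={k:z[k] for k in z};q=np.load('pics/w4o.npz')
f=lambda x,y,pl:wpt(d,q['p'],q['r'],200+(x+.5)/5-.5,120+(y+.5)/5-.5,pl)
print('grip top corners z54',f(175,415,54),f(277,415,54),f(190,245,54),f(270,245,54),'ptr',f(223,350,54))
print('tick10',f(266,425,14),'20',f(312,425,14),'30',f(358,425,14),'40',f(405,425,14),'50',f(449,425,14),'edge',f(104,300,14))
print('tool axes',rot(q['r']).round(3).tolist())
for n in('top','side'):
    z=np.load(f'pics/{n}.npz');d={k:z[k] for k in z}
    hsv=cv2.cvtColor(d['image'],cv2.COLOR_BGR2HSV)
    L=[]
    for v in range(90,180):
        for u in range(190,300):
            if 3<hsv[v,u,0]<16 and hsv[v,u,1]>190 and d['z_map'][v,u]>0:
                X=pt(d,u,v)
                if np.hypot(X[0]-604,X[1]-172)<22 and X[2]>100:L.append([u,v,*X])
    L=np.array(L)
    if len(L): print(n,len(L),'z pct',np.percentile(L[:,4],[5,50,80,90,97]).round(1)); 
    if n=='top': print('xy med',np.median(L[:,2:4],0))
    if n=='side':
        for v in sorted(set(L[:,1])):print(int(v),L[L[:,1]==v][:,4].mean().round(1),(L[:,1]==v).sum())
E
```

```text
grip top corners z54 [ 429.4 -164.8   54. ] [ 431.8 -145.9   54. ] [ 397.5 -157.2   54. ] [ 399.5 -142.8   54. ] ptr [ 418.  -154.1   54. ]
tick10 [ 447.7 -150.4   14. ] 20 [ 449.  -140.6   14. ] 30 [ 450.3 -130.7   14. ] 40 [ 451.6 -120.6   14. ] 50 [ 452.9 -111.1   14. ] edge [ 415.5 -180.6   14. ]
tool axes [[-0.992, 0.13, -0.0], [0.13, 0.992, 0.0], [0.0, 0.0, -1.0]]
top 84 z pct [125.4 136.2 153.2 158.3 161.3]
xy med [594.77928487 166.87229609]
side 77 z pct [128.7 147.7 162.8 167.  168.2]
133 168.0 4
134 167.6 5
135 165.8 5
136 162.4 5
137 159.2 5
138 155.1 5
139 152.8 4
140 149.3 4
141 147.7 4
142 143.9 4
143 140.2 4
144 138.5 6
145 133.9 7
146 130.7 8
147 129.3 7
```

>>> jog_arm([
  [0.2,[0,-0.115,0.1],[0,0,0]],
  [0.2,[0,0,0.3],[0,0,0]],
  [0.2,[0,0,0.4],[0,0,0]],
  [0.2,[0,0,0.3],[0,0,0]],
  [0.2,[0,0,0.18],[0,0,0]],
  [0.2,[0,0,0],[0,0,0]],
  [0.2,[0,0,0],[0,0,0]],
])

```text
t: 16.1
ee_pos: [418.0, -154.3, 26.1]
orientation: [-0.209, -3.134, -0.0]
ft_force: [-0.0, 0.4, 0.1]
width: 52.6
grasp_force: 0.0
```

>>> jog_arm([
  [-1,[0,0,0],[0,0,0]],
  [-1,[0,0,0],[0,0,0]],
  [-1,[0,0,0],[0,0,0]],
  [-1,[0,0,0],[0,0,0]],
  [-1,[0,0,0],[0,0,0]],
  [-1,[0,0,0],[0,0,0]],
  [-1,[0,0,0],[0,0,0]],
])

```text
t: 16.8
ee_pos: [418.3, -154.1, 26.5]
orientation: [0.21, 3.134, -0.0]
ft_force: [-0.2, 1.6, 6.3]
width: 20.3
grasp_force: 30.0
```

>>> jog_arm([
  [-1,[0,0.05,0],[0,0,0]],
  [-1,[0,0.1,0],[0,0,0]],
  [-1,[0,0.13,0],[0,0,0]],
  [-1,[0,0.15,0],[0,0,0]],
  [-1,[0,0.15,0],[0,0,0]],
  [-1,[0,0.15,0],[0,0,0]],
  [-1,[0,0.1,0],[0,0,0]],
  [-1,[0,0.053,0],[0,0,0]],
  [-1,[0,0,0],[0,0,0]],
  [-1,[0,0,0],[0,0,0]],
])

```text
t: 17.8
ee_pos: [430.3, -66.2, 26.5]
orientation: [0.209, 3.133, 0.0]
ft_force: [0.5, 1.1, 5.1]
width: 19.5
grasp_force: 30.0
```

>>> jog_arm([
  [-1,[0,0,0],[0,0,0]],
  [-1,[0,0,0],[0,0,0]],
])

```text
t: 18.0
ee_pos: [430.3, -66.4, 26.5]
orientation: [0.21, 3.133, 0.0]
ft_force: [-0.4, 1.7, 6.9]
width: 20.1
grasp_force: 30.0
```

>>> jog_arm([
  [0.2,[0,0,0],[0,0,0]],
  [0.2,[0,0,0],[0,0,0]],
  [0.2,[0,0,0],[0,0,0]],
  [0.2,[0,0,0],[0,0,0]],
  [0.2,[0,0,-0.1],[0,0,0]],
  [0.2,[0,0,-0.3],[0,0,0]],
  [0.2,[0,0,-0.4],[0,0,0]],
  [0.2,[0,0,-0.4],[0,0,0]],
  [0.2,[0,0,0],[0,0,0]],
  [0.2,[0,0,0],[0,0,0]],
])

```text
t: 19.0
ee_pos: [430.2, -66.6, 147.2]
orientation: [0.209, 3.132, -0.001]
ft_force: [-0.5, -0.2, -0.0]
width: 52.2
grasp_force: 0.0
```

```bash
python3 - <<'E'
from h import *
o=get_obs();d=grab('wrist');print(o['t'],o['ee_pos'],o['orientation'],o['ft_force'])
np.savez('pics/w5o.npz',p=o['ee_pos'],r=o['orientation'])
cv2.imwrite('pics/w5.png',cv2.resize(d['image'][130:230,180:340],None,fx=5,fy=5,interpolation=cv2.INTER_CUBIC))
E
```

```text
19.0 [430.21937974 -66.63998419 147.2411468 ] [ 2.09420114e-01  3.13174372e+00 -5.31805657e-04] [-0.46857886 -0.1962309  -0.00894317]
```

View pics/w5.png

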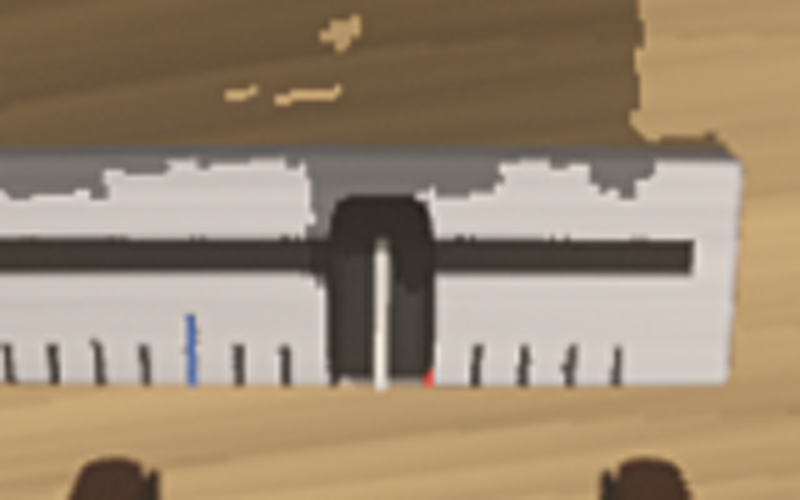

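The pointer reads about 90 mm: it sits at x=381, with ticks 50 at 191 and 110 at 477. The rod protrudes about 91 to 91.5 mm, so I'll nudge the slider 1.5 mm.

>>> jog_arm([
  [0.2,[0,0,0.3],[0,0,0]],
  [0.2,[0,0,0.4],[0,0,0]],
  [0.2,[0,0,0.3],[0,0,0]],
  [0.2,[0,0,0.19],[0,0,0]],
  [0.2,[0,0,0],[0,0,0]],
  [-1,[0,0,0],[0,0,0]],
  [-1,[0,0,0],[0,0,0]],
  [-1,[0,0,0],[0,0,0]],
  [-1,[0,0,0],[0,0,0]],
  [-1,[0,0,0],[0,0,0]],
])

```text
t: 20.05
ee_pos: [430.2, -66.6, 27.8]
orientation: [0.21, 3.133, -0.0]
ft_force: [-1.7, 0.1, 5.2]
width: 19.5
grasp_force: 30.0
```

>>> jog_arm([
  [-1,[0,0,0],[0,0,0]],
  [-1,[0,0,0],[0,0,0]],
  [-1,[0,0,0],[0,0,0]],
  [-1,[0,0.01,0],[0,0,0]],
  [-1,[0,0.005,0],[0,0,0]],
  [-1,[0,0,0],[0,0,0]],
  [-1,[0,0,0],[0,0,0]],
  [-1,[0,0,0],[0,0,0]],
])

```text
t: 20.85
ee_pos: [430.4, -65.2, 27.8]
orientation: [0.21, 3.133, -0.0]
ft_force: [-1.1, -1.2, 6.2]
width: 20.1
grasp_force: 30.0
```

>>> jog_arm([
  [0.2,[0,0,0],[0,0,0]],
  [0.2,[0,0,0],[0,0,0]],
  [0.2,[0,0,0],[0,0,0]],
  [0.2,[0,0,0],[0,0,0]],
  [0.2,[0,0,-0.1],[0,0,0]],
  [0.2,[0,0,-0.3],[0,0,0]],
  [0.2,[0,0,-0.4],[0,0,0]],
  [0.2,[0,0,-0.4],[0,0,0]],
  [0.2,[0,0,0],[0,0,0]],
  [0.2,[0,0,0],[0,0,0]],
])

```text
t: 21.85
ee_pos: [430.4, -65.1, 148.2]
orientation: [0.209, 3.132, -0.001]
ft_force: [-0.4, 0.5, -0.4]
width: 52.8
grasp_force: 0.0
```

```bash
python3 - <<'E'
from h import *
o=get_obs();d=grab('wrist');print(o['t'],o['ee_pos'],o['orientation'],o['ft_force'])
cv2.imwrite('pics/w6.png',cv2.resize(d['image'][130:230,180:340],None,fx=5,fy=5,interpolation=cv2.INTER_CUBIC))
E
```

```text
21.85 [430.43634824 -65.10998965 148.20894778] [ 2.09355371e-01  3.13177811e+00 -5.04295722e-04] [-0.42612461  0.47836668 -0.44192489]
```

View pics/w6.png

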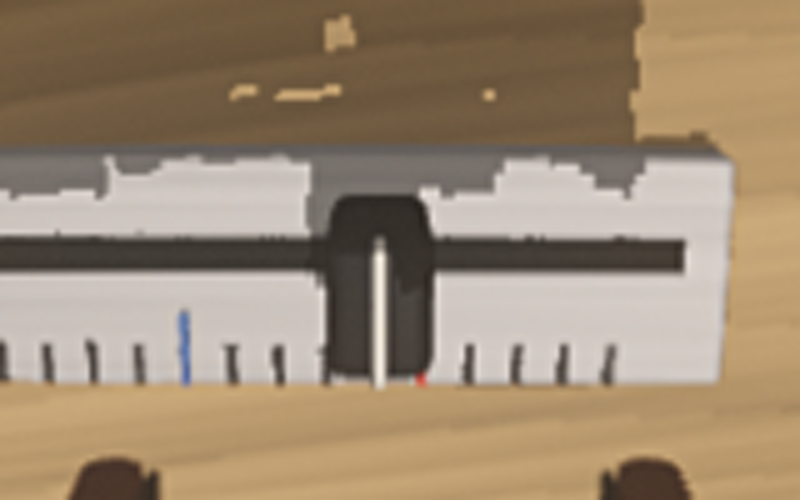

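The pointer at x≈379 now reads about 91 mm (50 tick at 185, 110 tick at 470). The rod stands free and the gripper is clear of everything, so I'm handing in.

```bash
python3 -c "
from h import *
print(close_job())"
```

```text
the job is handed in; nothing more can be done
None
```

The job is handed in: the rod is pressed against the bottom of the teal house's hole, with the highest force I read at 10.9 N, it sticks out about 91 mm, and the rule's slider reads about 91 mm.

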